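# Snap the green box covers shut

## Task

The two small-parts boxes with green covers are filled: press each green cover down until its catch snaps and the cover stays fully shut by itself. The box with the yellow cover is still being filled, so leave its cover standing open.

Things in the scene. Friction and masses are not known exactly. Their poses are not given: they have to be found in the camera images.
- box_a_press (a point): One green cover, 98 mm hinge to free edge, 80 wide, 4 thick, on a fixed white box 90 x 80 x 34 mm; hinge on the side away from the robot. Point: where to press, on its upper face, mid-width, 32 mm from the free edge. Axes turn with the cover: z out of the face, x along it to the hinge. Hinge line: 66 mm along +x, 4 mm along -z, level, 40.5 mm above bench. Shut: level, face 44.5 mm above bench, hard stop.
- box_b_press (a point): The other green cover, same sizes, point and axes. Any cover starts 24 to 38 degrees open, its free edge up to 105 mm above the bench; a light spring (under 2 N) holds it open. In the last 7 mm of the free edge's way a catch resists (about 5 N straight down at the point, more nearer the hinge), then snaps and holds. Short of that the cover springs open again.
- box_c_press (a point): The yellow cover, to stay open; same sizes, point and axes. The three boxes stand in a row on a 6 mm plywood board, about 170 mm apart, in any order, each turned up to 20 degrees.

How it is judged:
By the outcome, as a careful person would: the job done as asked, in the order asked, and still so for the second after the job is handed in, with the robot touching nothing.
It also fails if it takes over 37 s, if anything falls off the work surface, if the arm or the gripper's body presses on something with over 40 N, if the wrist force passes 120 N, or if a joint passes its speed limit or range.

## Robot

A 6-joint arm with a two-finger parallel gripper is mounted at the origin on a cart in front of the work surface, level with it; the furniture and walls round the work are solid. World frame = base frame: x ahead of the robot, y to its left, z up, the work surface at z = 0. Lengths are in m, angles in rad, forces in N, time in s.
With the tool pointing down it reaches from about 0.35 to 0.975 m from the base axis. Payload 4.9 kg.
Tool frame: the origin (TCP) lies at the very end of the fingers, on their centre line; the grasp point (between the pads) lies 19 mm behind it (bot.grasp_offset is the distance from the TCP to the grasp point, in m); y points along the fingers, x is the direction in which the jaws open and shut, and the axes are right-handed (so a half turn about y gives the same grasp; the last joint's range is limited). The gripper opens to 85 mm and grips with 20 to 120 N. Pads are 22 mm wide; open, the fingers measure 114 mm over their backs; the gripper's body (76 mm by 85 mm) begins 54 mm behind the grasp point. The pads swing forward as they close: fully open they stand 13 mm farther back than shut.
Start: joints at [-1.259, 0.053, 1.613, -0, 1.476, -0.119], TCP at [0.261, -0.568, 0.207] pointing down, gripper open.
Joint ranges: [-3.01, 3.01], [-1.01, 2.22], [0.06, 2.58], [-1.02, 4.17], [0.09, 2.62], [-3.14, 3.14]. Speed limits (rad/s): [2.57, 2.57, 3.14, 3.14, 3.14, 3.14].

## Interface

Orientations are given as [roll, pitch, yaw] about the fixed x, y, z axes, in that order (R = Rz(yaw) Ry(pitch) Rx(roll)).
In Python, from workcell import bot, viewer gives the robot as it stands.
- The arm moves only by the shell command python3 -m crank 'ROWS'. ROWS is JSON, a list of rows, each a list of 3 entries, a list of its own where there are three numbers: the shift along the tool's x, y, z in cm, then the turn about the tool's y in degrees, then the opening, from 0 (shut) to 1 (fully open). In form: [[[tx, ty, tz], roll, hand], ...]. A call has 1 to 20 rows; each row is the pose to reach, as a shift and turn from the pose commanded when the call began, along the tool's axes at that moment; what a row does not reach only later rows make up. A row lasts 1/8 s, in which the tool goes at most 62.5 mm and 10.7 degrees, less where a joint would pass 70% of its speed; a pose out of reach is approached as far as the arm can. A call with a gripper value outside its range is refused whole. The fingers move at their own pace and stop on an object; the grip force is fixed at half the most. Time passes only in rows, so rows that repeat a pose let the fingers close. It gives the time, the measured TCP pose, the force and the opening at its end, in the units of the state.
- bot.sense(): the state, without advancing time (a new reading comes with each control period).
- viewer.get_image(name): name is "side" or "top" or "wrist"; returns a dict with "image" (400x640x3 uint8, red, green, blue), "fov_y" (degrees; the focal length in pixels is half the picture's height over the tangent of half this angle, whatever the lens; pixels are square), "cx", "cy" (the principal point, pixels), "R" (3x3) and "t" (3): a world point X has camera coordinates R X + t. Camera axes: x right, y down, z forward; pixel columns grow to the right and rows downward; lengths in m; the calibration is good to about 2 mm. A picture is of the moment at which its call begins. There is no depth.
- bot.sign_off(): hands the job in, once; it reports no verdict.
The state is a dict: "t": time; "joint_positions": joint angles; "dq": joint speeds; "joint_efforts": joint torques, N m; "eef_pos": TCP position; "eef_rot": TCP orientation; "force": force on the tool from outside, world axes, zero at the start; "ft_torque": the same for the moment, N m; "width": finger opening in m.
Only numpy, scipy, OpenCV 4.12 (cv2) and the standard library are available. Lean on these libraries where they do the work, as an engineer would, in place of code of your own. Each camera call takes 0.05 s, during which the arm holds its last target.

## Working session

There is one attempt and no reset: what is moved stays moved. The work goes in short steps, Python scripts to look and compute and a shell command to move; the robot and the scene stay as the last step left them, time stands still between calls to the robot, and variables do not carry over. Pictures are saved under pics/ and viewed, and the job is handed in when it is done.

```bash
ls; mkdir -p pics
python3 - <<'E'
from workcell import bot, viewer
import cv2, numpy as np
print(bot.sense())
for n in("side","top","wrist"):
    d=viewer.get_image(n); cv2.imwrite(f"pics/{n}0.png",d["image"][:,:,::-1])
    print(n,d["fov_y"],d["cx"],d["cy"],np.round(d["R"],4).tolist(),np.round(d["t"],4).tolist())
    np.savez(f"pics/{n}0.npz",**d)
E
```

```text
pics
{'t': 0.0, 'joint_positions': array([-1.25898221e+00,  5.33609248e-02,  1.61430076e+00, -9.10301530e-06,
        1.47599090e+00, -1.19023548e-01]), 'dq': array([-8.78538056e-05, -8.41058995e-04, -2.11732666e-03,  1.06846418e-03,
       -1.45672443e-04, -8.02574212e-04]), 'joint_efforts': array([-1.66630281e-03, -3.93687308e+01, -3.70181894e+01, -5.90440413e-05,
        7.14452079e-03, -5.33816618e-06]), 'eef_pos': array([ 0.26079644, -0.56724669,  0.20575651]), 'eef_rot': array([-1.57056072,  0.00204643, -1.13995755]), 'force': array([-0.42300496, -0.37482384,  0.26758592]), 'ft_torque': array([-0.02658271, -0.04423569, -0.02304388]), 'width': 0.08565840950206545}
side 56.48016434403081 319.85374234055416 200.66910574672843 [[0.9796, -0.1999, -0.0219], [-0.1453, -0.6283, -0.7643], [0.139, 0.7519, -0.6445]] [-0.4845, 0.2233, 0.7202]
top 52.75604239334261 320.91367366759255 200.78918150404542 [[0.0221, -0.9998, 0.0014], [-0.9961, -0.0222, -0.0857], [0.0857, 0.0005, -0.9963]] [0.1332, 0.5121, 0.8782]
wrist 68.00315812537087 319.74719301637384 203.4445086672765 [[0.4185, -0.9082, -0.0011], [-0.8674, -0.4001, 0.2959], [-0.2692, -0.1229, -0.9552]] [-0.6239, -0.0385, 0.3778]
```

View pics/side0.png

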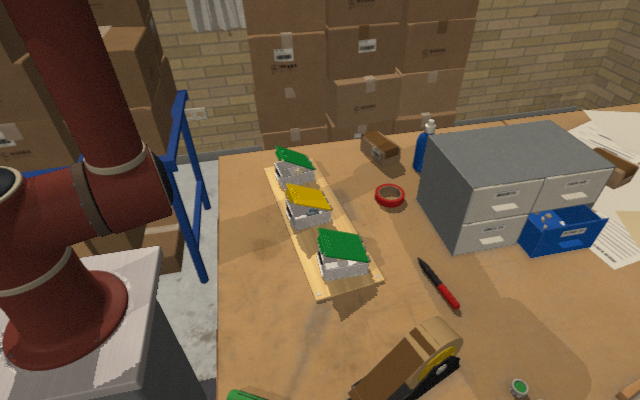

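View pics/top0.png

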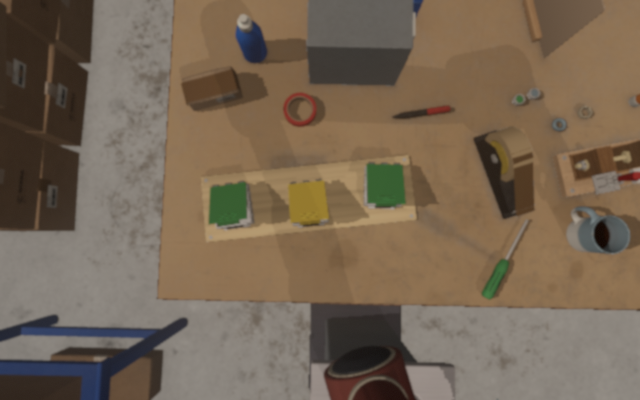

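View pics/wrist0.png

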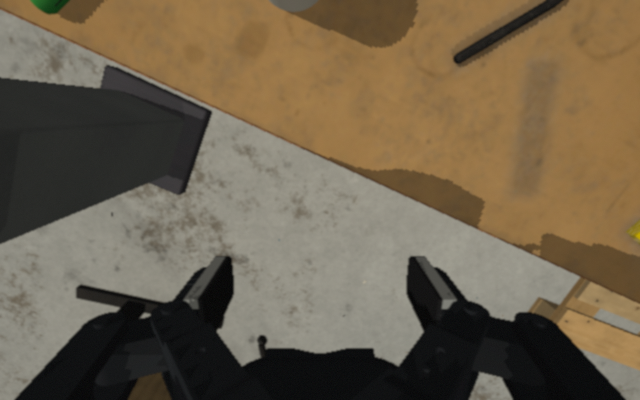

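Run:
```python
import cv2
a=cv2.imread("pics/top0.png")[150:245,195:425]; cv2.imwrite("pics/topc.png",cv2.resize(a,None,fx=3.4,fy=3.4,interpolation=cv2.INTER_CUBIC))
a=cv2.imread("pics/side0.png")[140:300,260:390]; cv2.imwrite("pics/sidec.png",cv2.resize(a,None,fx=3.7,fy=3.7,interpolation=cv2.INTER_CUBIC))
```

```text
(no output)
```

View pics/topc.png

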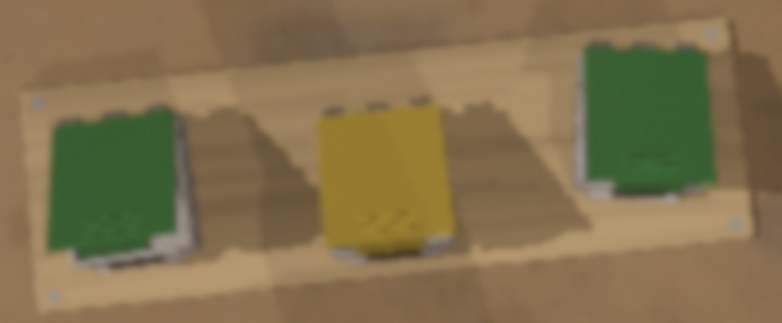

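View pics/sidec.png

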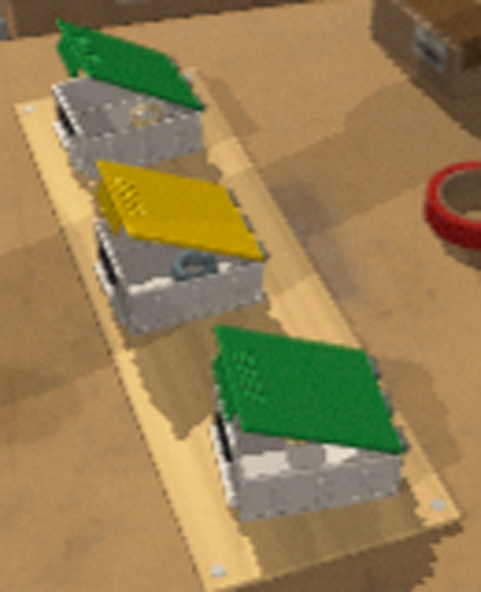

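```bash
cat > fit.py <<'E'
import cv2, numpy as np
from scipy.optimize import minimize
def cam(d):
    f=d["image"].shape[0]/2/np.tan(np.radians(float(d["fov_y"]))/2)
    return np.array([[f,0,float(d["cx"])],[0,f,float(d["cy"])],[0,0,1]]),d["R"],d["t"]
def proj(d,X):
    K,R,t=cam(d); p=(np.atleast_2d(X)@R.T+t)@K.T; return p[:,:2]/p[:,2:]
def cover(p):  # hinge mid x,y, yaw, open ang -> pts func (u from hinge toward free edge, v lateral, w normal)
    x,y,yaw,a=p
    h=np.array([x,y,.0405])
    ax=np.array([np.cos(yaw)*np.cos(a),np.sin(yaw)*np.cos(a),-np.sin(a)]) # toward hinge
    ay=np.array([-np.sin(yaw),np.cos(yaw),0]); az=np.cross(ax,ay)
    return lambda u,v,w: h-ax*u+ay*v+az*w
def masks(d):
    hsv=cv2.cvtColor(d["image"],cv2.COLOR_RGB2HSV)
    return {"g":cv2.inRange(hsv,(45,120,50),(80,255,255)),"y":cv2.inRange(hsv,(22,170,100),(32,255,255))}
def comp(m,seed):
    n,l,s,c=cv2.connectedComponentsWithStats(m)
    i=[k for k in range(1,n) if s[k,4]>100]
    k=min(i,key=lambda k:np.hypot(*(c[k]-seed))); return (l==k).astype(np.float32),s[k,4],c[k]
S=8
def render(d,p):
    P=cover(p); pts=np.array([P(u,v,w) for u in(0,.098) for v in(-.04,.04) for w in(0,.004)])
    q=proj(d,pts)
    h=cv2.convexHull((q+.5).astype(np.float32)*S).astype(np.int32)
    x0,y0=(h.min((0,1))//S)-2; x1,y1=(h.max((0,1))//S)+3
    im=np.zeros(((y1-y0)*S,(x1-x0)*S),np.uint8)
    cv2.fillConvexPoly(im,h-np.array([x0*S,y0*S]),255)
    out=np.zeros(d["image"].shape[:2],np.float32); sm=cv2.resize(im,(x1-x0,y1-y0),interpolation=cv2.INTER_AREA)/255.
    try: out[y0:y1,x0:x1]=sm
    except Exception: pass
    return out
def fit(views,p0):
    def cost(p): return sum(((render(d,p)-m)**2).sum()/m.sum() for d,m in views)
    best=None
    for a0 in (.45,.55,.65):
      for yaw in(-.2,0,.2):
        q=np.array([p0[0],p0[1],yaw,a0])
        sx=np.vstack([q]+[q+e for e in np.diag([.015,.015,.12,.12])])
        r=minimize(cost,q,method="Nelder-Mead",options=dict(initial_simplex=sx,xatol=1e-4,fatol=1e-5,maxiter=300))
        if best is None or r.fun<best.fun: best=r
    return best.x,best.fun
E
cat > run.py <<'E'
from fit import *
T=dict(np.load("pics/top0.npz"));Sd=dict(np.load("pics/side0.npz"))
mt,ms=masks(T),masks(Sd)
for n,c,st,ss in(("left","g",(230,204),(295,160)),("mid","y",(308,202),(308,200)),("right","g",(386,185),(342,245))):
    a,na,ca=comp(mt[c],st); b,nb,cb=comp(ms[c],ss)
    K,R,t=cam(T); ray=R.T@np.linalg.inv(K)@np.array([*ca,1]); C=-R.T@t; X=C+ray*(.065-C[2])/ray[2]
    for vs in ([(T,a),(Sd,b)],[(Sd,b)],):
        p,f=fit(vs,(X[0]+.045,X[1])); P=cover(p)
        print(n,na,nb,"hinge",p[:2].round(4),"yaw,open deg",np.degrees(p[2:]).round(1),"cost",round(f,3),"press",P(.066,0,.004).round(4),"shut",cover([*p[:3],0])(.066,0,.004).round(4),"edge z",P(.098,0,.004)[2].round(4))
E
python3 run.py
```

```text
left 444 426 hinge [0.5074 0.3494] yaw,open deg [55.4 55.4] cost 1.444 press [0.488  0.3213 0.0971] shut [0.4699 0.2951 0.0445] edge z 0.1234
left 444 426 hinge [0.5338 0.3546] yaw,open deg [12.4 32.9] cost 0.096 press [0.4819 0.3432 0.0797] shut [0.4694 0.3405 0.0445] edge z 0.0971
mid 1290 729 hinge [0.5428 0.1819] yaw,open deg [ 9.2 29.9] cost 0.233 press [0.4883 0.1731 0.0768] shut [0.4776 0.1714 0.0445] edge z 0.0928
mid 1290 729 hinge [0.5437 0.184 ] yaw,open deg [ 8.8 28.2] cost 0.077 press [0.488  0.1754 0.0752] shut [0.4785 0.1739 0.0445] edge z 0.0903
right 972 1188 hinge [0.5871 0.0102] yaw,open deg [ 1.6 27.3] cost 0.558 press [0.5303 0.0086 0.0743] shut [0.5211 0.0084 0.0445] edge z 0.089
right 972 1188 hinge [0.5875 0.0114] yaw,open deg [ 0.8 24.9] cost 0.058 press [0.5293 0.0106 0.0719] shut [0.5215 0.0105 0.0445] edge z 0.0854
```

```bash
sed -i 's/(45,120,50),(80,255,255)/(45,90,40),(90,255,255)/; s/(22,170,100)/(20,150,80)/' fit.py; python3 run.py
```

```text
left 1313 431 hinge [0.5348 0.3513] yaw,open deg [12.5 33.7] cost 0.214 press [0.4834 0.3399 0.0805] shut [0.4704 0.337  0.0445] edge z 0.0983
left 1313 431 hinge [0.5347 0.3531] yaw,open deg [12.4 33.2] cost 0.094 press [0.4829 0.3418 0.08  ] shut [0.4703 0.339  0.0445] edge z 0.0975
mid 1463 756 hinge [0.5448 0.1802] yaw,open deg [ 8.6 29.5] cost 0.172 press [0.49   0.1719 0.0765] shut [0.4796 0.1703 0.0445] edge z 0.0923
mid 1463 756 hinge [0.5441 0.1842] yaw,open deg [ 7.9 27.5] cost 0.072 press [0.488  0.1764 0.0746] shut [0.4788 0.1751 0.0445] edge z 0.0893
right 1409 1212 hinge [0.5886 0.0098] yaw,open deg [ 0.7 25.4] cost 0.157 press [0.5307 0.0091 0.0724] shut [0.5226 0.009  0.0445] edge z 0.0862
right 1409 1212 hinge [0.588  0.0112] yaw,open deg [ 1.  24.9] cost 0.061 press [0.5298 0.0101 0.072 ] shut [0.522  0.01   0.0445] edge z 0.0854
```

```bash
cat > go.py <<'E'
import sys, numpy as np
from workcell import bot
from scipy.spatial.transform import Rotation as Ro
s=bot.sense(); R=Ro.from_euler("xyz",s["eef_rot"]).as_matrix()
g=np.array([float(v) for v in sys.argv[1:4]])
print("t",s["t"],"pos",s["eef_pos"].round(4),"rot",s["eef_rot"].round(4),"F",s["force"].round(2),"shift cm",((g-s["eef_pos"])@R*100).round(2))
E
python3 go.py .523 .0095 .14
```

```text
t 0.15 pos [ 0.2608 -0.5674  0.206 ] rot [-1.5706  0.0016 -1.14  ] F [ 1.   -0.12  0.2 ] shift cm [-41.46   6.68  47.91]
```

```bash
python3 -m crank '[[[-4,0,4.6],0,0],[[-8,0,9.2],0,0],[[-12,0,13.9],0,0],[[-16,0,18.5],0,0],[[-20,0,23.1],0,0],[[-24,0,27.7],0,0],[[-28,0,32.4],0,0],[[-32,1,37],0,0],[[-36,2,41.6],0,0],[[-40,3,46.2],0,0],[[-41.5,4,47.9],0,0],[[-41.5,5,47.9],0,0],[[-41.5,5,47.9],0,0],[[-41.5,5,47.9],0,0]]'; python3 go.py .523 .0095 .0445
python3 - <<'E'
from workcell import viewer
import cv2,numpy as np
from fit import proj
d=viewer.get_image("side"); im=d["image"][:,:,::-1].copy()
cv2.imwrite("pics/side1.png",cv2.resize(im[60:330,220:420],None,fx=2.2,fy=2.2))
E
```

```text
t: 1.9
eef_pos: [0.5228, 0.0082, 0.1573]
eef_rot: [-1.571, -0.0, -1.142]
force: [0.1, -0.3, 0.6]
width: -0.0001
t 1.9 pos [0.5228 0.0082 0.1573] rot [-1.5706e+00 -4.0000e-04 -1.1416e+00] F [ 0.12 -0.26  0.61] shift cm [-0.12 11.28  0.07]
```

View pics/side1.png

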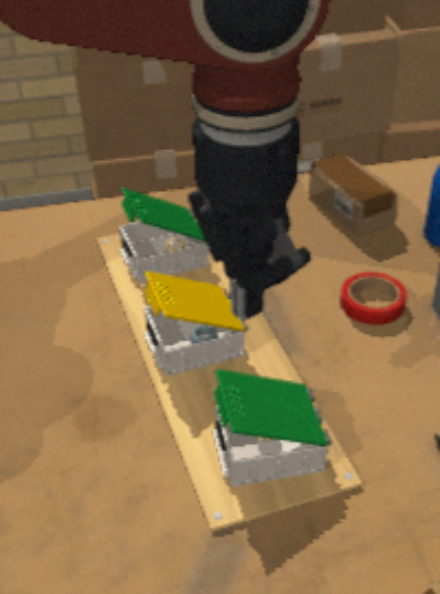

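Run:
```python
from fit import *
d=dict(np.load("pics/side0.npz"))
p=proj(d,[[.5228,.0082,.1573],[.523,.0095,.0445]]); print(p,(p-[220,60])*2.2)
```

```text
[[331.85919223 212.41870302]
 [331.87294884 252.50510945]] [[246.09022291 335.32114664]
 [246.12048744 423.51124078]]
```

Run:
```python
from workcell import viewer
import cv2,numpy as np
for n in("side","top"):
    d=viewer.get_image(n); np.savez(f"pics/{n}2.npz",**d); im=d["image"][:,:,::-1]
    a=im[140:270,280:400] if n=="side" else im[120:290,300:460]
    cv2.imwrite(f"pics/{n}2.png",cv2.resize(a,None,fx=4.5 if n=="side" else 3.5,fy=4.5 if n=="side" else 3.5,interpolation=cv2.INTER_CUBIC))
d=viewer.get_image("wrist"); cv2.imwrite("pics/wrist2.png",d["image"][:,:,::-1]); np.savez("pics/wrist2.npz",**d)
```

```text
(no output)
```

View pics/side2.png

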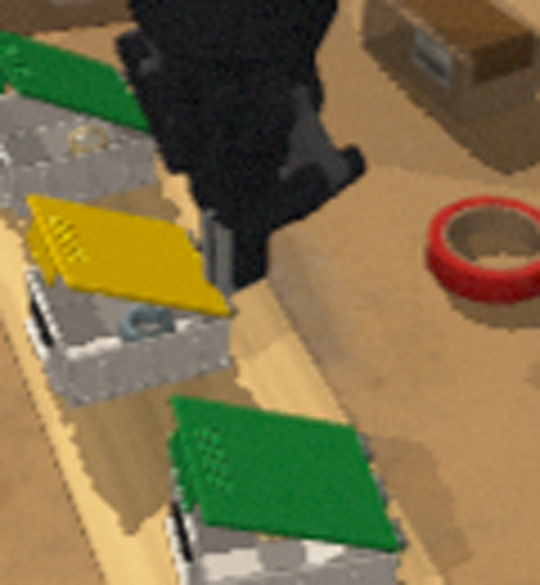

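View pics/wrist2.png

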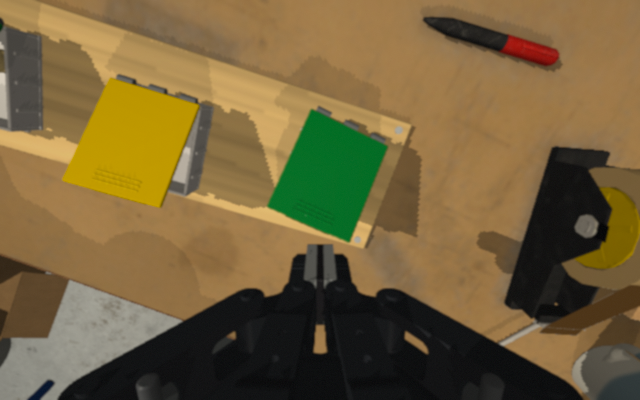

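Run:
```python
from fit import *
for n in("side","top","wrist"):
    d=dict(np.load(f"pics/{n}2.npz")); R=d["R"];t=d["t"]
    print(n,"C",(-R.T@t).round(3))
    for X in ([.5228,.0082,.1573],[.5228,.0082,.1763],[.523,.0095,.0445],[.5307,.0091,.0724],[.4,.0,0]): print(proj(d,X).round(1))
```

```text
side C [ 0.407 -0.498  0.624]
[[331.9 212.4]]
[[331.8 204.7]]
[[331.9 252.5]]
[[335.6 242.7]]
[[275.4 280. ]]
top C [0.432 0.144 0.919]
[[392.9 189.1]]
[[394.7 187.9]]
[[383.  194.9]]
[[385.3 190. ]]
[[383.7 251. ]]
wrist C [0.592 0.04  0.323]
[[320.2 241.8]]
[[320.3 256.2]]
[[318.7 192.6]]
[[322.7 193.3]]
[[284.2 274. ]]
```

View pics/top2.png

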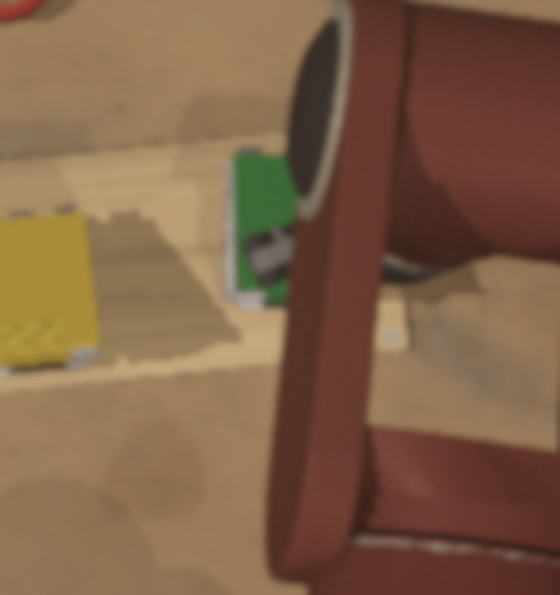

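```bash
python3 -m crank '[[[-0.1,3,0],0,0],[[-0.1,6,0],0,0],[[-0.1,7.5,0],0,0],[[-0.1,8,0],0,0],[[-0.1,8.5,0],0,0],[[-0.1,9,0],0,0],[[-0.1,9.5,0],0,0],[[-0.1,9.5,0],0,0]]'
python3 - <<'E'
from workcell import viewer
import cv2,numpy as np
d=viewer.get_image("side");im=d["image"][:,:,::-1]
cv2.imwrite("pics/side3.png",cv2.resize(im[150:300,270:400],None,fx=4,fy=4,interpolation=cv2.INTER_CUBIC))
E
```

```text
t: 3.1
eef_pos: [0.5223, 0.0102, 0.0617]
eef_rot: [-1.571, 0.0, -1.14]
force: [-1.2, 0.2, 0.7]
width: 0.0004
```

View pics/side3.png

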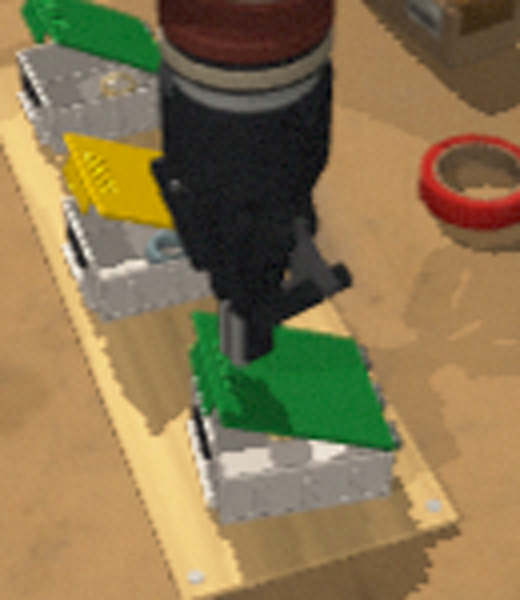

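```bash
python3 -m crank '[[[0,0.4,0],0,0],[[0,0.8,0],0,0],[[0,1.2,0],0,0],[[0,1.5,0],0,0],[[0,1.5,0],0,0]]'
python3 - <<'E'
from workcell import viewer
import cv2,numpy as np
d=viewer.get_image("side");im=d["image"][:,:,::-1]
cv2.imwrite("pics/side4.png",cv2.resize(im[150:300,270:400],None,fx=4,fy=4,interpolation=cv2.INTER_CUBIC))
E
```

```text
t: 3.78
eef_pos: [0.5223, 0.0102, 0.0466]
eef_rot: [-1.571, 0.0, -1.14]
force: [-0.6, -0.7, 0.5]
width: 0.0002
```

View pics/side4.png

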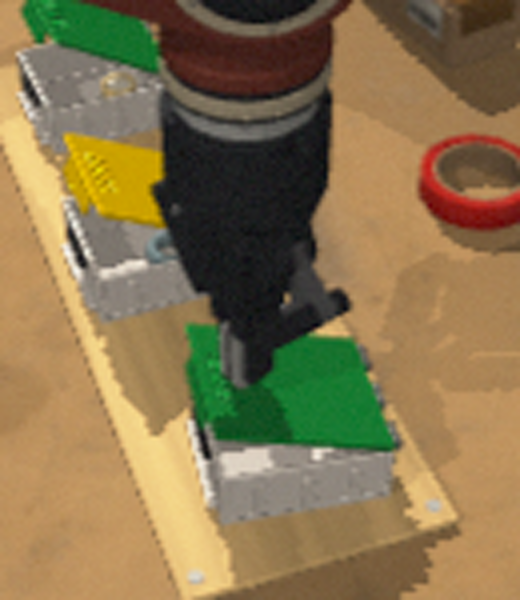

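```bash
python3 -m crank '[[[0,0.3,0],0,0],[[0,0.6,0],0,0],[[0,0.8,0],0,0],[[0,0.8,0],0,0]]';python3 -m crank '[[[0,0.2,0],0,0],[[0,0.4,0],0,0],[[0,0.4,0],0,0]]'
python3 - <<'E'
from workcell import viewer
import cv2,numpy as np
d=viewer.get_image("side");im=d["image"][:,:,::-1]
cv2.imwrite("pics/side5.png",cv2.resize(im[150:300,270:400],None,fx=4,fy=4,interpolation=cv2.INTER_CUBIC))
E
```

```text
t: 4.32
eef_pos: [0.5223, 0.0102, 0.0387]
eef_rot: [-1.571, 0.0, -1.14]
force: [0.6, -0.0, 1.0]
width: -0.0
t: 4.7
eef_pos: [0.5224, 0.0102, 0.0348]
eef_rot: [-1.571, 0.0, -1.14]
force: [-0.1, -0.1, 1.2]
width: -0.0002
```

View pics/side5.png

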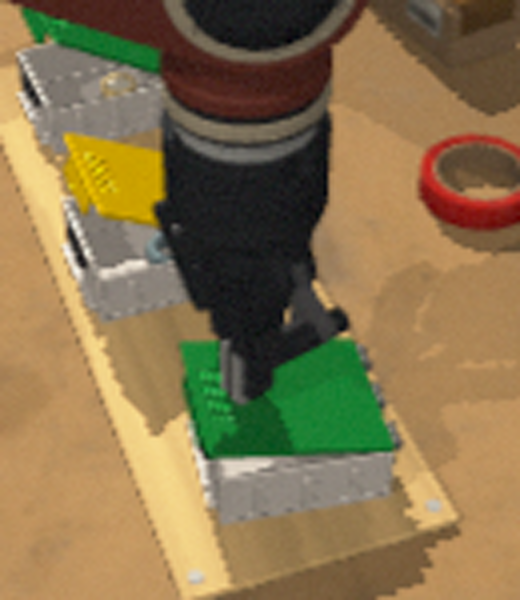

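Cover nearly level; the real finger end stands about 15 mm short of the reported TCP. I continue in small steps, watching force.

```bash
for i in 1; do :; done; python3 -m crank '[[[0,0.2,0],0,0],[[0,0.4,0],0,0],[[0,0.4,0],0,0]]'; python3 -m crank '[[[0,0.2,0],0,0],[[0,0.2,0],0,0]]'
```

```text
t: 5.12
eef_pos: [0.5224, 0.0102, 0.0308]
eef_rot: [-1.571, 0.0, -1.14]
force: [0.2, -0.5, 0.1]
width: -0.0003
t: 5.38
eef_pos: [0.5225, 0.0102, 0.0288]
eef_rot: [-1.571, -0.0, -1.14]
force: [0.8, 0.3, 0.6]
width: -0.0001
```

```bash
python3 -m crank '[[[0,0.2,0],0,0],[[0,0.2,0],0,0]]'; python3 -m crank '[[[0,0.2,0],0,0],[[0,0.2,0],0,0]]'
python3 - <<'E'
from workcell import viewer
import cv2,numpy as np
d=viewer.get_image("side");im=d["image"][:,:,::-1]
cv2.imwrite("pics/side6.png",cv2.resize(im[150:300,270:400],None,fx=4,fy=4,interpolation=cv2.INTER_CUBIC))
E
```

```text
t: 5.62
eef_pos: [0.5225, 0.0101, 0.0268]
eef_rot: [-1.571, 0.0, -1.14]
force: [-0.6, -0.3, -0.3]
width: -0.0002
t: 5.88
eef_pos: [0.5226, 0.0101, 0.0254]
eef_rot: [-1.571, 0.0, -1.14]
force: [-1.8, 0.0, 4.6]
width: -0.0002
```

View pics/side6.png

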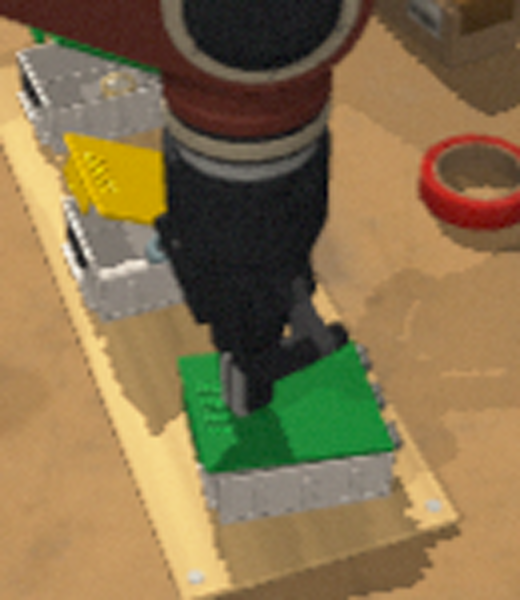

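```bash
python3 -m crank '[[[0,0.2,0],0,0],[[0,0.2,0],0,0]]'; python3 -m crank '[[[0,0.2,0],0,0],[[0,0.2,0],0,0]]'
```

```text
t: 6.18
eef_pos: [0.5223, 0.0101, 0.0234]
eef_rot: [-1.572, 0.0, -1.14]
force: [-2.3, 0.1, 6.5]
width: -0.0
t: 6.42
eef_pos: [0.5223, 0.0101, 0.0207]
eef_rot: [-1.571, 0.0, -1.14]
force: [-1.1, -0.7, 0.2]
width: -0.0004
```

```bash
python3 -m crank '[[[0,0.2,0],0,0],[[0,0.2,0],0,0]]'; python3 -m crank '[[[0,0.2,0],0,0],[[0,0.2,0],0,0]]'
```

```text
t: 6.68
eef_pos: [0.5225, 0.0101, 0.0198]
eef_rot: [-1.571, 0.0, -1.14]
force: [-3.7, -0.4, 8.8]
width: 0.0004
t: 6.92
eef_pos: [0.5226, 0.0101, 0.0194]
eef_rot: [-1.572, 0.001, -1.14]
force: [-9.7, 0.0, 18.5]
width: 0.0002
```

```bash
python3 -m crank '[[[0,-3,0],0,0],[[0,-8,0],0,0],[[0,-13,0],0,0],[[0,-13,0],0,0]]'; python3 go.py .4705 .3385 .15
python3 - <<'E'
from workcell import viewer
import cv2,numpy as np
d=viewer.get_image("side");im=d["image"][:,:,::-1]
cv2.imwrite("pics/side7.png",cv2.resize(im[130:300,250:400],None,fx=3.5,fy=3.5,interpolation=cv2.INTER_CUBIC))
E
```

```text
t: 7.42
eef_pos: [0.5261, 0.0098, 0.1524]
eef_rot: [-1.562, -0.006, -1.14]
force: [-0.9, 0.6, -0.3]
width: -0.0
t 7.425 pos [0.5261 0.0098 0.1524] rot [-1.5617 -0.0055 -1.1399] F [-0.89  0.61 -0.31] shift cm [-32.19   0.14   8.67]
```

View pics/side7.png

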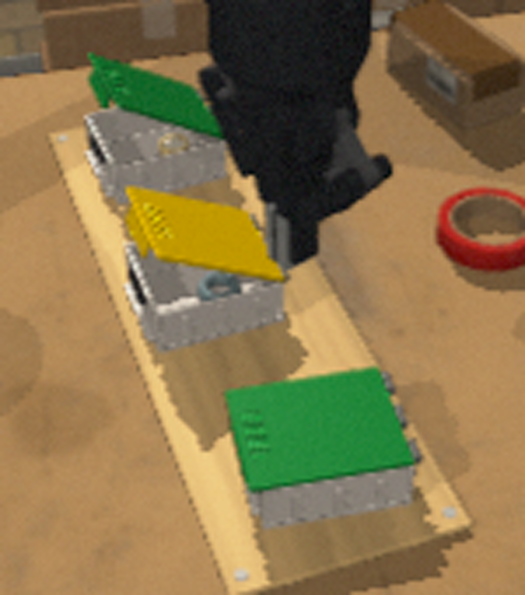

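```bash
python3 -m crank '[[[-4,-2,1.1],0,0],[[-9,-2,2.5],0,0],[[-14,-2,3.9],0,0],[[-19,-2,5.3],0,0],[[-24,-2,6.8],0,0],[[-29,-1,8.2],0,0],[[-32,0,9],0,0],[[-32,0,9],0,0],[[-32,0,9],0,0]]'; python3 go.py .4705 .3385 .06
python3 - <<'E'
from workcell import viewer
import cv2,numpy as np
d=viewer.get_image("wrist"); cv2.imwrite("pics/wrist8.png",d["image"][:,:,::-1])
from fit import proj
print(proj(d,[[.4834,.3399,.0805],[.4704,.3385,.0445]]))
E
```

```text
t: 8.6
eef_pos: [0.4701, 0.3377, 0.1454]
eef_rot: [-1.573, -0.001, -1.14]
force: [-0.3, 0.1, 0.5]
width: -0.0001
t 8.6 pos [0.4701 0.3377 0.1454] rot [-1.5733e+00 -6.0000e-04 -1.1400e+00] F [-0.27  0.06  0.51] shift cm [-0.06  8.54  0.09]
[[324.36683957 192.75465506]
 [319.21587016 195.38468247]]
```

View pics/wrist8.png

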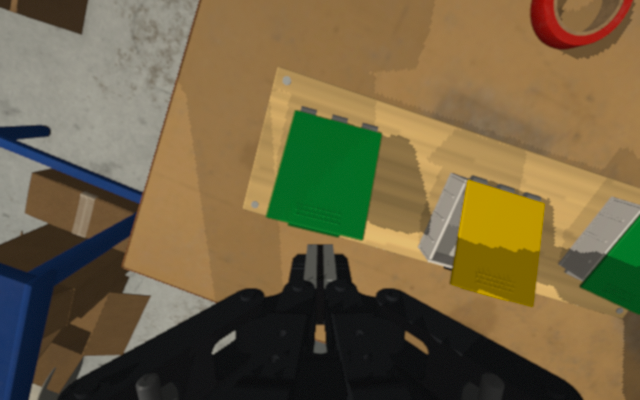

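```bash
python3 -m crank '[[[-0.1,3,0.1],0,0],[[-0.1,6,0.1],0,0],[[-0.1,7.5,0.1],0,0],[[-0.1,8.5,0.1],0,0],[[-0.1,9,0.1],0,0],[[-0.1,9.5,0.1],0,0],[[-0.1,10,0.1],0,0],[[-0.1,10,0.1],0,0]]'
python3 - <<'E'
from workcell import viewer
import cv2,numpy as np
d=viewer.get_image("side");im=d["image"][:,:,::-1]
cv2.imwrite("pics/side9.png",cv2.resize(im[110:300,240:400],None,fx=3.1,fy=3.1,interpolation=cv2.INTER_CUBIC))
E
```

```text
t: 9.65
eef_pos: [0.4711, 0.3399, 0.0468]
eef_rot: [-1.571, 0.0, -1.14]
force: [0.6, 0.2, 0.7]
width: -0.0002
```

View pics/side9.png

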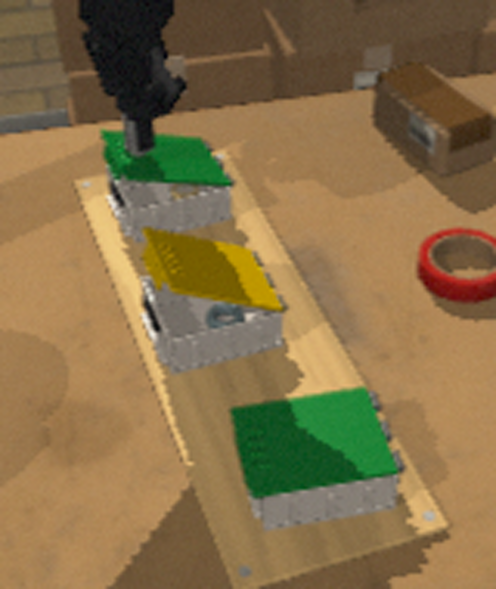

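```bash
python3 -m crank '[[[0,0.5,0],0,0],[[0,1,0],0,0],[[0,1.5,0],0,0],[[0,1.9,0],0,0],[[0,2.1,0],0,0],[[0,2.1,0],0,0]]'; python3 -m crank '[[[0,0.2,0],0,0],[[0,0.2,0],0,0]]'; python3 -m crank '[[[0,0.2,0],0,0],[[0,0.2,0],0,0]]'; python3 -m crank '[[[0,0.2,0],0,0],[[0,0.2,0],0,0]]'
```

```text
t: 10.45
eef_pos: [0.4712, 0.3398, 0.0259]
eef_rot: [-1.571, -0.0, -1.14]
force: [-0.2, 0.3, 0.4]
width: -0.0003
t: 10.7
eef_pos: [0.4713, 0.3399, 0.0249]
eef_rot: [-1.571, 0.0, -1.14]
force: [-2.5, -1.6, 6.4]
width: -0.0
t: 10.95
eef_pos: [0.4711, 0.3399, 0.0227]
eef_rot: [-1.571, 0.0, -1.14]
force: [-2.9, -1.5, 5.7]
width: 0.0
t: 11.2
eef_pos: [0.4713, 0.3399, 0.0201]
eef_rot: [-1.57, 0.0, -1.14]
force: [-1.5, 0.5, 1.9]
width: 0.0
```

```bash
python3 -m crank '[[[0,0.2,0],0,0],[[0,0.2,0],0,0]]'; python3 -m crank '[[[0,0.1,0],0,0],[[0,0.1,0],0,0]]'
```

```text
t: 11.45
eef_pos: [0.4713, 0.34, 0.0198]
eef_rot: [-1.571, 0.0, -1.14]
force: [-5.9, -2.9, 11.0]
width: 0.0
t: 11.7
eef_pos: [0.4713, 0.3401, 0.0195]
eef_rot: [-1.572, 0.0, -1.14]
force: [-7.4, -3.5, 15.9]
width: -0.0002
```

Same signature as the first (resist, snap, stop at 0.0195). I lift clear, let it settle and check.

```bash
python3 -m crank '[[[0,-3,0],0,0],[[0,-8,0],0,0],[[0,-14,0],0,0],[[0,-18,0],0,0],[[0,-18,0],0,0],[[0,-18,0],0,0],[[0,-18,0],0,0],[[0,-18,0],0,0]]'
python3 - <<'E'
from workcell import viewer
import cv2,numpy as np
d=viewer.get_image("side");im=d["image"][:,:,::-1]
np.savez("pics/side10.npz",**d)
cv2.imwrite("pics/side10.png",cv2.resize(im[110:300,240:400],None,fx=3.1,fy=3.1,interpolation=cv2.INTER_CUBIC))
from fit import *
m=masks(d)
import fit
for n,c,s in(("left","g",(295,165)),("mid","y",(308,200)),("right","g",(342,245))):
    b,nb,cb=comp(m[c],s)
    x0={"left":(.5348,.3513,.218),"mid":(.5448,.1802,.15),"right":(.5886,.0098,.012)}[n]
    r=[(((render(d,[*x0,a])-b)**2).sum()/b.sum(),np.degrees(a)) for a in np.radians(np.arange(0,45,1))]
    print(n,nb,min(r))
E
```

```text
t: 12.7
eef_pos: [0.4704, 0.3394, 0.195]
eef_rot: [-1.574, -0.0, -1.14]
force: [0.3, -0.2, 0.7]
width: 0.0004
left 631 (np.float32(0.04438934), np.float64(2.0))
mid 756 (np.float32(0.09784302), np.float64(29.999999999999996))
right 1375 (np.float32(0.03859496), np.float64(2.0))
```

View pics/side10.png

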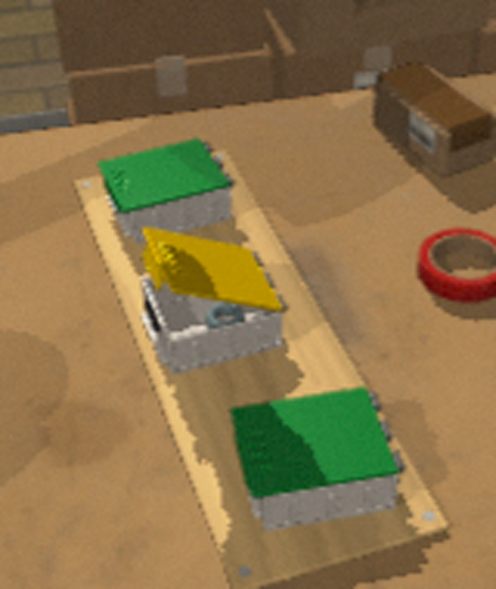

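```bash
python3 -c "
from workcell import bot
print(bot.sign_off())"
```

```text
the job is handed in; nothing more can be done
None
```

Both green covers are shut and staying shut on their own, the yellow cover is still open, and I handed the job in at about 12.7 s.

- **Pressing:** I pressed each green cover with the closed fingertips. Both times the force rose to about 6 N, dropped as the catch snapped, then climbed to 16–18 N vertical against the hard stop.
- **Last check:** In the final side picture, after the arm had lifted clear, both green covers look level. The model fit puts them at about 2° open, which is within calibration error, since an unlatched cover would have sprung back up. The yellow cover is at about 30°, unchanged, and nothing else was touched.
- **Disagreement:** The actual finger ends were well short of the reported TCP. Both hard stops came at a reported height of about 20 mm instead of 44.5 mm. I went by the force and the pictures, not the nominal height.

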